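# Set a strip-feed guide to a feeler gauge by drag

## Robot

A 6-joint arm with a two-finger parallel gripper is mounted at the origin on the work surface. World frame = base frame: x ahead of the robot, y to its left, z up, the work surface at z = 0. Lengths are in mm, angles in degrees, forces in N, time in s.
With the tool pointing down it reaches from about 350 to 850 mm from the base axis. Payload 8.1 kg.
Tool frame: the origin (TCP) lies between the finger pads; the fingertips stand 17 mm ahead of it and the grasp point (between the pads) lies 2 mm behind it; z points along the fingers, y is the line along which they close (so a half turn about z gives the same grasp; the last joint's range is limited). The gripper opens to 85 mm and grips with 20 to 120 N. Pads are 22 mm wide; open, the fingers measure 114 mm over their backs; the gripper's body (76 mm by 85 mm) begins 54 mm behind the grasp point. The pads swing forward as they close: fully open they stand 13 mm farther back than shut.
Start: joints at [60.08, 7.471, 85.268, -0, 87.261, -4.893], TCP at [253.805, 543.68, 248.292] pointing down, gripper open.
Joint ranges: [-169.43, 169.43], [-51.17, 129.36], [1.28, 143.12], [-76.62, 256.62], [0, 156.53], [-152.29, 152.29]. Speed limits (degrees/s): [136.94, 136.94, 159.86, 180, 180, 180].

## Interface

Orientations are given as [roll, pitch, yaw] about the fixed x, y, z axes, in that order (R = Rz(yaw) Ry(pitch) Rx(roll)).
In Python, from bench import sense, snapshot, hand_in, trace, place_of gives the robot as it stands.
- The arm moves only by the shell command python3 -m handwheel 'ROWS' [FORCE]. ROWS is JSON, a list of rows, each a list of 7 numbers: the opening, from -1 (shut) to 1 (fully open), then the shift along the tool's x, y, z in cm, then the turn, a rotation vector about the tool's x, y, z in rad. A call has 1 to 12 rows; each row shifts and turns the commanded pose from where the row before left it, along the tool's axes as they then stand; what a row does not reach is not made up. A row lasts 1/12 s, in which the tool goes at most 41.7 mm and 7.16 degrees, less where a joint would pass 70% of its speed; a pose out of reach is approached as far as the arm can. A call with a gripper value outside its range is refused whole. The fingers move at their own pace and stop on an object; FORCE is the grip in N (left out, the last holds). Time passes only in rows, so rows that do not move let the fingers close. It gives the time, the measured TCP pose, the force, the opening and the grip force at its end, in the units of the state.
- sense(): the state, without advancing time (a new reading comes with each control period).
- snapshot(name): name is "scene" or "side" or "wrist"; returns a dict with "image" (384x512x3 uint8, red, green, blue), "intrinsics" (3x3 intrinsics, pixels), "R" (3x3) and "t" (3): a world point X has camera coordinates R X + t. Camera axes: x right, y down, z forward; pixel columns grow to the right and rows downward; lengths in mm; the calibration is good to about 2 mm. A picture is of the moment at which its call begins. There is no depth.
- hand_in(): hands the job in; it is judged then, once.
Trained networks look in a picture, given as the dict that the camera call returned (one of the last four; its "shot" number tells which), for a name from the list of things; names that differ only in an ending like _2 or _b are one class to them, and where a whole thing is asked for, a point or a joint stands for the part that bears it (a point fixed in the world has none). Each returns a list of dicts, best first, with "conf" (0 to 1); they miss things now and then, are a little off and sometimes report something else, mostly with a low value. They report only what shows in the picture. A call takes as long as a camera call. They do not tell look-alikes from the thing itself.
- trace(picture, query): "pixels" (384x512 bool, what is visible of it).
- place_of(picture, query): "location" ([x, y, z] in mm, in world coordinates, good to about 4 mm: a listed point, or the origin of a listed thing).
The state is a dict: "time": time; "joint_pos": joint angles; "qd": joint speeds; "joint_efforts": joint torques, N m; "tool_pos": TCP position; "tcp_rot": TCP orientation; "ft_force": force on the tool from outside, world axes, zero at the start; "wrist_torque": the same for the moment, N m; "finger_gap": finger opening in mm; "grip_force": force on a finger pad.
Only numpy, scipy, OpenCV 4.12 (cv2) and the standard library are available. Lean on these libraries where they do the work, as an engineer would, in place of code of your own. Each camera call takes 0.05 s, during which the arm holds its last target. There are 200 camera calls.

## Task

Take the setting gauge from its stand, lower its blade fully home into the gap between the rails of the strip-feed track and let go, then close the sliding guide by its tab until the sprung pad holds the blade snugly. Take the gauge by its handle and draw it straight up one to two centimetres to feel the drag, which should be about 4 to 7 N while it moves, on top of its own weight (adjust the guide if it is not), then push it fully home again and leave it standing there, held with that drag. Go gently: never ram the pad onto the blade, and leave the other things on the bench alone.

Things in the scene. Friction and masses are not known exactly. Their poses are not given: they have to be found in the camera images.
- track: Fixed aluminium track: base plate 160 (x) x 170 (y) x 10 mm, fixed rail on its +y side, sliding guide on its -y side, both along x, tops 65 mm above the bench. Origin on the bench, mid-length; z up. A steel liner, z = 14 to 60 mm, stands out from the rail by a different, unmeasured amount on every track: the gap's fixed side is at y = +2 to +12 mm. Gap open above, plate below at z = 10 mm.
- guide (a joint): Slide of the guide in m along the track's +y: 0 fully open, growing as the gap closes, to 0.030; starts at 0.003 to 0.009. The pad face that bounds the gap lies at track y = -22 mm + this value while the pad is not pressed. The guide runs stiffly: about 13 N to move it, and it stays where it is left; jaws that shove the gauge sideways can push it back.
- guide_tab (a point): Middle of the top edge of the guide's upright black tab, by which it is held: 36 mm wide along the track's x, 12 mm thick along its y, top 110 mm above the bench, free for 80 mm down. It is 78 mm behind (track -y of) the unpressed pad face. Axes as the track's.
- pad: Steel pad on the gap side of the guide, 70 mm long (x), z = 16 to 58 mm, on springs: about 12 N/mm, 3 mm travel. Axes as the track's; origin on the bench plane, 22 mm behind (-y of) its face. Its squeeze makes the drag: friction on both blade faces, 0.95 to 1.45 N of pull per N of squeeze while moving, and about half of that once halted. Best squeeze 4 to 7 N; over 13 N spoils it.
- gauge: 220 g (+-10%): steel blade 8 (y) x 36 (x) x 50 mm long, above it a steel shoulder 68 (y) x 36 x 6 mm and a grey handle 16 (y) x 36 (x) x 46 mm high. Origin: centre of the blade's foot, z up; shoulder underside z = 50, handle z = 56 to 102 mm. Home: blade in the gap at mid-length of the track within 15 mm, shoulder on the rail tops (origin 15 mm above the bench), which keeps it upright.
- stand: Black plastic stand, fixed, 90 x 75 mm foot and two blocks 70 mm long with a 14 mm wide slot between them along its x, 55 mm high. The gauge starts in the slot, shoulder on the blocks, blade along the stand's x. Origin: underside centre. It may be left or right of the track.
- reel: Bystander: white plastic reel lying flat, 90 mm across, 14 mm thick. Origin underside centre.
- flux: Bystander: white bottle 40 mm across, 95 mm tall. Origin underside centre.
- weight: Bystander: steel cylinder 44 mm across, 40 mm tall. Origin underside centre.
- driver: Bystander: screwdriver 150 mm long lying on the bench.
- board: Bystander: circuit board 100 x 70 x 4 mm lying on the bench. Origin underside centre.
Mind the look-alikes: they are no part of the job. Several things have the shape of the track; the one meant has the colours described above. There is more than one size of the gauge; the job needs the larger.

How it is judged:
By the outcome, as a careful person would: the job done as asked, in the order asked, and still so for the second after the job is handed in, with the robot touching nothing.
It also fails if it takes over 61 s, if anything falls off the work surface, if the arm or the gripper's body presses on something with over 40 N, if the wrist force passes 120 N, or if a joint passes its speed limit or range.

## Working session

There is one attempt and no reset: what is moved stays moved. The work goes in short steps, Python scripts to look and compute and a shell command to move; the robot and the scene stay as the last step left them, time stands still between calls to the robot, and variables do not carry over. Pictures are saved under pics/ and viewed, at most 10 in all, crops included, and the job is handed in when it is done.

```bash
mkdir -p pics; ls
cat > h.py <<'E'
import numpy as np, cv2
from bench import *
def ray(p,uv):
    K=np.array(p['intrinsics']);R=np.array(p['R']);t=np.array(p['t'])
    d=R.T@np.linalg.solve(K,[uv[0],uv[1],1.]);c=-R.T@t
    return c,d
def onz(p,uv,z):
    c,d=ray(p,uv);return c+d*(z-c[2])/d[2]
def proj(p,X):
    q=np.array(p['R'])@np.array(X,float)+np.array(p['t']);q=np.array(p['intrinsics'])@q;return q[:2]/q[2]
def save(p,n,crop=None,s=1):
    im=np.array(p['image'])[:,:,::-1]
    if crop: im=im[crop[1]:crop[3],crop[0]:crop[2]]
    cv2.imwrite('pics/'+n+'.png',cv2.resize(im,None,fx=s,fy=s,interpolation=cv2.INTER_CUBIC))
E
python3 - <<'E'
from h import *
p=snapshot('scene');q=snapshot('side')
a=np.hstack([p['image'],q['image']])[:,:,::-1]
save(p,'a1',s=1.5);
save(q,'a2',s=1.5)
for n,s in (('scene',p),('side',q)):
  for k in ['track','guide_tab','gauge','stand','pad']:
    print(n,k,[(round(d['conf'],2),np.round(d['location']).tolist(),np.round(proj(s,d['location'])).tolist()) for d in place_of(s,k)])
print({k:np.round(v,3).tolist() for k,v in sense().items()})
E
```

```text
pics
scene track [(0.84, [296.0, 364.0, -4.0], [389.0, 218.0]), (0.79, [528.0, -9.0, -5.0], [250.0, 191.0]), (0.71, [307.0, -325.0, -2.0], [235.0, 108.0]), (0.66, [373.0, 112.0, -2.0], [310.0, 184.0]), (0.4, [544.0, -108.0, 110.0], [224.0, 154.0])]
scene guide_tab [(0.88, [328.0, -417.0, 110.0], [212.0, 76.0]), (0.71, [516.0, 262.0, -1.0], [317.0, 241.0]), (0.68, [546.0, -109.0, 112.0], [223.0, 154.0]), (0.67, [330.0, 273.0, 108.0], [367.0, 186.0])]
scene gauge [(0.69, [514.0, 265.0, 1.0], [318.0, 241.0]), (0.49, [531.0, 378.0, -0.0], [346.0, 272.0])]
scene stand [(0.56, [522.0, 265.0, 0.0], [317.0, 243.0])]
scene pad [(0.59, [306.0, -321.0, 0.0], [235.0, 108.0]), (0.49, [529.0, -5.0, 1.0], [251.0, 190.0]), (0.34, [545.0, -105.0, 112.0], [224.0, 154.0])]
side track [(0.84, [297.0, 362.0, -0.0], [178.0, 129.0]), (0.62, [526.0, -12.0, 2.0], [259.0, 219.0]), (0.61, [303.0, -327.0, -2.0], [164.0, 348.0])]
side guide_tab [(0.98, [333.0, 271.0, 114.0], [184.0, 119.0]), (0.87, [334.0, -417.0, 111.0], [169.0, 377.0]), (0.63, [542.0, -104.0, 108.0], [270.0, 224.0])]
side gauge [(0.79, [515.0, 263.0, 7.0], [248.0, 146.0])]
side stand [(0.92, [520.0, 269.0, -1.0], [250.0, 146.0])]
side pad []
{'time': 0.6, 'joint_pos': [60.08, 7.47, 85.265, 0.0, 87.262, -4.893], 'qd': [0.034, 0.041, -0.005, 0.008, 0.017, -0.054], 'joint_efforts': [-0.0, -56.895, -50.06, -0.0, 0.001, -0.0], 'tool_pos': [253.816, 543.698, 248.335], 'tcp_rot': [179.996, 0.0, 154.974], 'ft_force': [0.173, -0.208, -0.014], 'wrist_torque': [-0.049, -0.038, -0.017], 'grip_force': 0.0, 'finger_gap': 85.358}
```

```bash
python3 -m handwheel --help 2>&1 | head -20
```

```text
invalid input: not JSON, or not a number
```

View pics/a1.png

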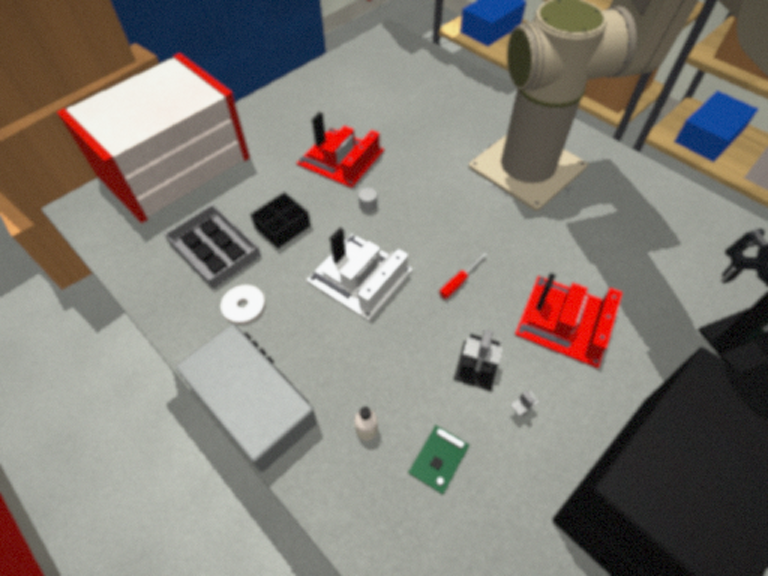

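View pics/a2.png

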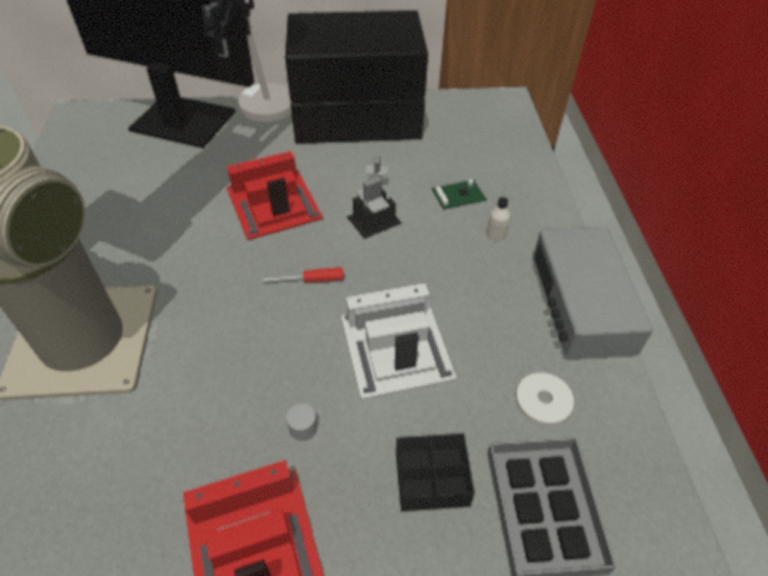

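The scene picture shows three shapes like the track, at native px (389,218) red, (235,108) red and (250,191) bare white-grey aluminium with a black tab. The aluminium one fits the description. There are two gauges, one on the black stand at (318,241) and a smaller one lying loose at (349,270). The one on the stand fits. I'll confirm both in close crops from the wrist on the way.

```bash
python3 -m handwheel '[[1,-3.6,-1.4,0,0,0,0],[1,-3.6,-1.4,0,0,0,0],[1,-3.6,-1.4,0,0,0,0],[1,-3.6,-1.4,0,0,0,0],[1,-3.6,-1.4,0,0,0,0],[1,-3.6,-1.4,0,0,0,0],[1,-3.6,-1.4,0,0,0,0],[1,-3.6,-1.4,0,0,0,0],[1,-3.6,-1.4,0,0,0,0],[1,0,0,0,0,0,0],[1,0,0,0,0,0,0]]' 40
python3 - <<'E'
from h import *
p=snapshot('wrist')
save(p,'w1',s=1.5)
for k in ['track','guide_tab','gauge','stand']:
    print(k,[(round(d['conf'],2),np.round(d['location']).tolist(),np.round(proj(p,d['location'])).tolist()) for d in place_of(p,k)])
print(-np.array(p['R']).T@p['t'])
E
```

```text
time: 1.52
tool_pos: [495.4, 290.6, 248.2]
tcp_rot: [-180.0, -0.0, 154.7]
ft_force: [0.2, 1.5, 0.6]
finger_gap: 85.4
grip_force: 0.0
track [(0.62, [531.0, -10.0, -2.0], [61.0, 289.0])]
guide_tab [(0.7, [332.0, 270.0, 116.0], [133.0, 4.0])]
gauge [(0.81, [529.0, 382.0, -0.0], [341.0, 161.0]), (0.75, [511.0, 270.0, 6.0], [247.0, 189.0])]
stand [(0.77, [522.0, 268.0, -0.0], [250.0, 196.0]), (0.45, [377.0, 112.0, -1.0], [73.0, 141.0])]
[436.33081621 319.40520385 372.90715418]
```

View pics/w1.png

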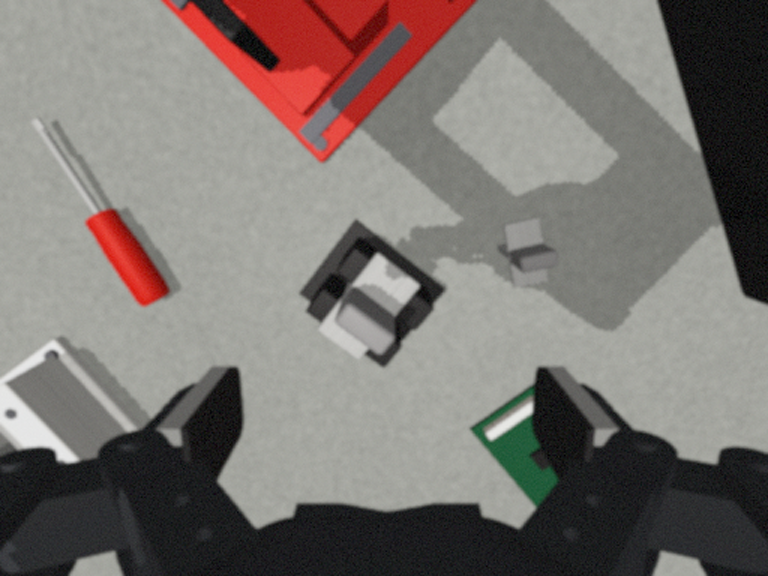

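The wrist picture shows the larger gauge in its stand at native px (247,200), with the handle top near (243,217) and the shoulder corners about (253,168), (280,193), (213,220) and (240,239). The smaller gauge lies at (350,168).

Run:
```python
from h import *
p=snapshot('wrist')
save(p,'w2',crop=(190,135,310,255),s=5)
S=lambda u,v,z:np.round(onz(p,(u/1.5,v/1.5),z),1)
f=[S(355,220,0),S(445,290,0),S(383,365,0),S(300,293,0)]
s=[S(380,252,61),S(420,290,61),S(362,358,61),S(320,330,61)]
for q in(f,s):
    print(q,np.mean(q,0),[ (round(np.linalg.norm(q[i]-q[i-1]),1),round(np.degrees(np.arctan2(*(q[i]-q[i-1])[1::-1])),1)) for i in range(4)])
m=[d for d in trace(p,'gauge')]
for d in m: 
    ys,xs=np.nonzero(d['pixels']);print(d['conf'],len(xs),xs.mean(),ys.mean(),cv2.minAreaRect(np.c_[xs,ys].astype(np.float32)))
```

```text
[array([460.3, 282.4,   0. ]), array([540.5, 323.3,   0. ]), array([578.1, 251.2,   0. ]), array([494. , 217.2,   0. ])] [518.225 268.525   0.   ] [(np.float64(73.4), np.float64(117.3)), (np.float64(90.0), np.float64(27.0)), (np.float64(81.3), np.float64(-62.5)), (np.float64(90.7), np.float64(-158.0))]
[array([481.6, 294.6,  61. ]), array([516.1, 308. ,  61. ]), array([543.7, 251.8,  61. ]), array([513.2, 234.6,  61. ])] [513.65 272.25  61.  ] [(np.float64(67.8), np.float64(117.8)), (np.float64(37.0), np.float64(21.2)), (np.float64(62.6), np.float64(-63.8)), (np.float64(35.0), np.float64(-150.6))]
0.84 2496 244.48918269230768 208.81009615384616 ((246.60275268554688, 209.09083557128906), (45.676002502441406, 65.24278259277344), 35.134193420410156)
0.76 1089 349.39944903581267 171.69146005509643 ((349.60333251953125, 171.23770141601562), (42.70356750488281, 32.33668899536133), 66.50143432617188)
```

View pics/w2.png

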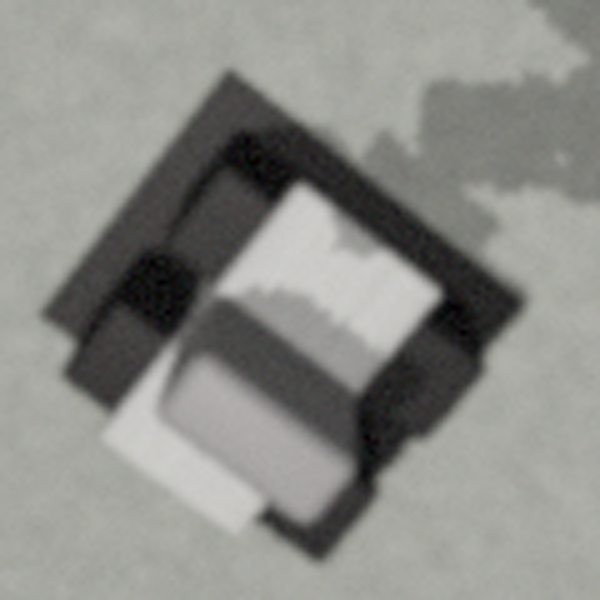

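The enlarged crop confirms the larger gauge, its shoulder lying across the slot. Handle top corners in the crop are (203,350), (357,460), (305,525) and (160,405). Shoulder corners are (303,183), (443,295), (237,535) and (103,437).

Run:
```python
from h import *
p=snapshot('wrist')
S=lambda u,v,z:np.round(onz(p,(u/5+189.6,v/5+134.6),z),1)
s=[S(303,183,61),S(443,295,61),S(237,535,61),S(103,437,61)]
h=[S(203,350,107),S(357,460,107),S(305,525,107),S(160,405,107)]
for q in(s,h):
    print(np.mean(q,0),[ (round(np.linalg.norm(q[i]-q[i-1]),1),round(np.degrees(np.arctan2(*(q[i]-q[i-1])[1::-1])),1)) for i in range(4)])
st=sense();print(st['tool_pos'],st['tcp_rot'],st['joint_pos'],st['ft_force'])
```

```text
[514.475 268.3    61.   ] [(np.float64(67.1), np.float64(117.0)), (np.float64(35.9), np.float64(25.9)), (np.float64(66.7), np.float64(-64.0)), (np.float64(34.7), np.float64(-153.4))]
[513.225 268.575 107.   ] [(np.float64(12.7), np.float64(117.8)), (np.float64(33.4), np.float64(28.0)), (np.float64(15.3), np.float64(-61.9)), (np.float64(33.6), np.float64(-156.5))]
[493.45108115 293.34204611 248.35884843] [ 1.79992098e+02 -9.02112918e-05  1.55066949e+02] [ 2.56101525e+01  3.46307303e+00  8.95253367e+01  5.09827809e-03
  8.70055465e+01 -3.94570627e+01] [ 0.16721197  0.28806431 -0.06185998]
```

```bash
python3 -m handwheel '[[1,-1.45,-0.7,0,0,0,0],[1,-1.45,-0.7,0,0,0,0],[1,0,0,1,0,0,-0.111],[1,0,0,1,0,0,-0.111],[1,0,0,1,0,0,-0.111],[1,0,0,1,0,0,-0.111],[1,0,0,1,0,0,-0.111],[1,0,0,1,0,0,-0.111],[1,0,0,1,0,0,-0.111],[1,0,0,1,0,0,-0.113],[1,0,0,2,0,0,0],[1,0,0,1,0,0,0]]' 40
python3 - <<'E'
from h import *
st=sense();print(st['tool_pos'],st['tcp_rot'],st['joint_pos'])
E
```

```text
time: 2.92
tool_pos: [513.4, 267.7, 136.4]
tcp_rot: [180.0, -0.1, -154.0]
ft_force: [0.2, -1.6, -0.8]
finger_gap: 85.7
grip_force: 0.0
[513.39050817 267.70664628 136.37432932] [ 1.79993044e+02 -1.00068325e-01 -1.53971822e+02] [ 2.24660488e+01  8.90442659e+00  9.56373758e+01  7.49193461e-04
  7.55585048e+01 -9.35623110e+01]
```

```bash
python3 -m handwheel '[[1,0,0,1.5,0,0,0],[1,0,0,1.5,0,0,0],[1,0,0,1.5,0,0,0],[1,0,0,0.2,0,0,0],[-0.3,0,0,0,0,0,0],[-0.6,0,0,0,0,0,0],[-1,0,0,0,0,0,0],[-1,0,0,0,0,0,0],[-1,0,0,0,0,0,0],[-1,0,0,0,0,0,0],[-1,0,0,0,0,0,0]]' 40
```

```text
time: 3.83
tool_pos: [514.9, 267.7, 92.1]
tcp_rot: [-180.0, 0.1, -154.0]
ft_force: [-0.5, -1.2, 4.7]
finger_gap: 15.4
grip_force: 43.6
```

```bash
python3 -m handwheel '[[-1,0,0,0,0,0,0],[-1,0,0,0,0,0,0],[-1,0,0,-0.5,0,0,0],[-1,0,0,-1,0,0,0],[-1,0,0,-1.5,0,0,0],[-1,0,0,-2,0,0,0],[-1,0,0,-2,0,0,0],[-1,0,0,-2,0,0,0],[-1,0,0,-2,0,0,0],[-1,0,0,0,0,0,0],[-1,0,0,0,0,0,0],[-1,0,0,0,0,0,0]]' 60
python3 - <<'E'
from h import *
st=sense();print(st['tool_pos'],st['tcp_rot'],st['joint_pos'],st['ft_force'])
p=snapshot('wrist');save(p,'w3',s=1.5)
for k in ['track','guide_tab','pad']:
    print(k,[(round(d['conf'],2),np.round(d['location']).tolist(),np.round(proj(p,d['location'])).tolist()) for d in place_of(p,k)])
E
```

```text
time: 4.83
tool_pos: [513.8, 267.2, 200.0]
tcp_rot: [180.0, -0.1, -154.0]
ft_force: [0.0, -0.4, -3.1]
finger_gap: 15.2
grip_force: 58.6
[513.83815892 267.23658748 200.02636858] [ 1.79994670e+02 -9.11229388e-02 -1.54033095e+02] [ 2.24065634e+01  5.88901420e+00  9.20480361e+01 -3.42516986e-04
  8.21542278e+01 -9.35602903e+01] [ 0.01365062 -0.39949008 -3.07362837]
track [(0.71, [294.0, 363.0, 0.0], [459.0, 7.0]), (0.49, [705.0, 331.0, 2.0], [235.0, 343.0])]
guide_tab []
pad []
```

```bash
python3 -m handwheel '[[-1,0.05,-2,-0.5,0,0,0],[-1,0.05,-3,-0.5,0,0,0],[-1,0.05,-3.5,-0.5,0,0,0],[-1,0.05,-3.5,-0.5,0,0,0],[-1,0.05,-3.5,0,0,0,0],[-1,0.05,-3.5,0,0,0,0],[-1,0.05,-3.5,0,0,0,0],[-1,0.05,-3.5,0,0,0,0],[-1,0,-3.5,0,0,0,0.093],[-1,0,0,0,0,0,0.093],[-1,0,0,0,0,0,0.093],[-1,0,0,0,0,0,0]]' 60
python3 - <<'E'
from h import *
st=sense();print(st['tool_pos'],st['tcp_rot'],st['joint_pos'],st['ft_force'])
p=snapshot('wrist');save(p,'w4',s=1.56)
for k in ['track','guide_tab','pad']:
    print(k,[(round(d['conf'],2),np.round(d['location']).tolist(),np.round(proj(p,d['location'])).tolist()) for d in place_of(p,k)])
E
```

```text
time: 6.03
tool_pos: [639.7, -0.4, 219.9]
tcp_rot: [180.0, -0.1, -170.4]
ft_force: [0.2, -0.0, -1.9]
finger_gap: 14.9
grip_force: 59.3
[ 6.39681859e+02 -4.05277981e-01  2.19850989e+02] [ 1.79966610e+02 -1.17567990e-01 -1.70356848e+02] [-4.62899376e+00  1.44496395e+01  8.03695444e+01  3.38752503e-03
  8.53029872e+01 -1.04272393e+02] [ 0.15539318 -0.0353566  -1.94022479]
track [(0.71, [530.0, -12.0, -1.0], [264.0, 64.0])]
guide_tab [(0.79, [543.0, -106.0, 112.0], [124.0, 35.0]), (0.71, [764.0, 208.0, -6.0], [407.0, 298.0])]
pad []
```

View pics/w4.png

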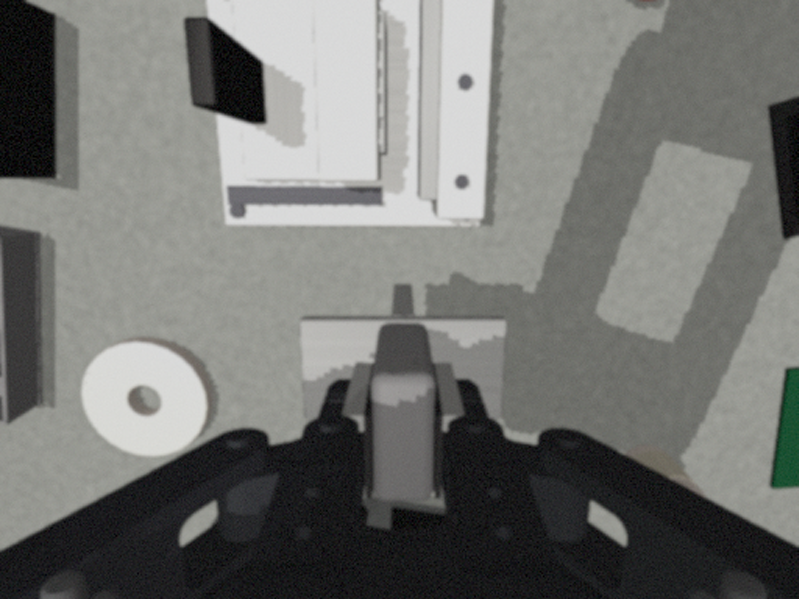

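The picture shows the aluminium track with its black tab at displayed (226,60). The base plate's near corners are at (226,224) and (492,224), the pad edge is near x=383 and the liner is at x=419 to 437. The gauge is in the jaws and upright. I'll enlarge the gap.

Run:
```python
from h import *
p=snapshot('wrist');save(p,'w5',crop=(225,20,325,150),s=4.6)
S=lambda u,v,z:np.round(onz(p,(u/1.56-.2,v/1.56-.2),z),1)
a,b=S(226,224,10),S(492,224,10)
print(a,b,np.linalg.norm(b-a),np.degrees(np.arctan2(*(b-a)[1::-1])))
c,d=S(437,5,65),S(437,218,65);print('rail inner',c,d)
c,d=S(494,5,65),S(484,218,65);print('rail outer',c,d,np.degrees(np.arctan2(*(d-c)[1::-1])))
print('tab top',S(188,18,110),S(207,18,110),S(194,104,110),S(213,104,110), S(205,18,110))
print(-np.array(p['R']).T@p['t'])
```

```text
[ 628.6 -119.2   10. ] [597.4  54.3  10. ] 176.28298272947393 100.19437729612305
rail inner [493.   -7.2  65. ] [596.   13.2  65. ]
rail outer [487.9  20.7  65. ] [591.4  38.7  65. ] 9.865806943084369
tab top [ 529.6 -109.9  110. ] [ 528.2 -102.   110. ] [ 563.1 -105.   110. ] [561.6 -96.8 110. ] [ 528.3 -102.9  110. ]
[575.57458275  -9.58649482 345.57965981]
```

View pics/w5.png

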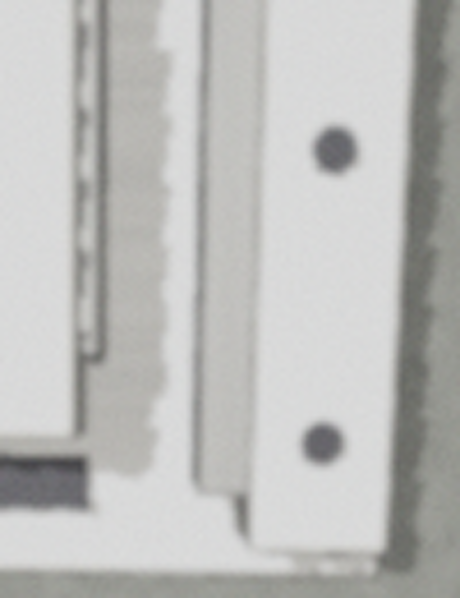

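Run:
```python
from h import *
p=snapshot('wrist')
C=lambda u,v,z:onz(p,(u/4.6+224.6,v/4.6+19.6),z)
th=np.radians(10.1);O=np.array([529,-11,0]);ex=np.array([np.cos(th),np.sin(th),0]);ey=np.array([-np.sin(th),np.cos(th),0])
T=lambda X:np.round([(X-O)@ex,(X-O)@ey],1)
for n,u,v,z in[('liner top',212,20,60),('liner top',203,470,60),('liner bot',203,20,14),('liner bot',193,470,14),('rail in',267,20,65),('rail in',250,500,65),('pad top',97,20,58),('pad top',95,350,58),('pad bot',104,20,16),('pad bot',103,350,16),('pad end',100,360,37),('liner end',215,492,60),('rail end',320,552,65),('guide edge',78,20,65),('guide edge',76,430,65)]:
    print(n,T(C(u,v,z)))
S=lambda u,v,z:T(onz(p,(u/1.56-.2,v/1.56-.2),z))
print([S(*k,110) for k in((188,18),(207,18),(194,104),(213,104))])
st=sense();g=np.array(st['tool_pos']);print('tcp',T(g),g,st['tcp_rot'],p['intrinsics'][0])
```

```text
liner top [-21.1   3.3]
liner top [55.6  2.5]
liner bot [-32.    3.1]
liner bot [57.1  1.8]
rail in [-20.   12.6]
rail in [60.8 11.1]
pad top [-21.6 -16.9]
pad top [ 33.9 -17.7]
pad bot [-31.5 -17. ]
pad bot [ 32.1 -17.6]
pad end [ 34.9 -17.6]
liner end [59.6  4.8]
rail end [70.3 24.4]
guide edge [-19.9 -19.9]
guide edge [ 48.3 -21.1]
[array([-16.7, -97.4]), array([-16.8, -89.4]), array([ 17.1, -98.5]), array([ 17.1, -90.2])]
tcp [111.2  -7.6] [639.83271903   1.05552864 221.1669149 ] [ 1.79998547e+02 -1.22937311e-02 -1.69875964e+02] [321.78345239   0.         258.04770246]
```

```bash
cat > avg.py <<'E'
from h import *
P=[];F=[]
for i in range(6):
    p=snapshot('wrist');s=sense();P.append(list(s['tool_pos'])+list(s['tcp_rot']));F.append(s['ft_force'])
P=np.array(P);P[:,3:]%=360
print('pose',P.mean(0).round(2),'sd',P.std(0).round(2),'F',np.mean(F,0).round(2),np.std(F,0).round(2),s['time'])
th=np.radians(9.5);O=np.array([529,-11,0]);d=P.mean(0)[:3]-O
print('track',round(d[0]*np.cos(th)+d[1]*np.sin(th),1),round(-d[0]*np.sin(th)+d[1]*np.cos(th),1))
E
python3 -m handwheel '[[-1,1.5,0.2,0,0,0,0.01],[-1,2.4,0,0,0,0,0],[-1,2.4,0,0,0,0,0],[-1,2.4,0,0,0,0,0],[-1,1.6,0,0,0,0,0],[-1,0.8,0,0,0,0,0],[-1,0,0,0,0,0,0],[-1,0,0,0,0,0,0],[-1,0,0,0,0,0,0]]' 60
python3 avg.py
python3 - <<'E'
from h import *
q=snapshot('side');save(q,'s1',crop=(200,150,330,270),s=5)
E
```

```text
time: 7.08
tool_pos: [531.0, -15.6, 221.7]
tcp_rot: [-180.0, 0.1, -170.6]
ft_force: [0.2, -0.2, -1.9]
finger_gap: 15.1
grip_force: 59.3
pose [530.71 -15.68 221.23 180.   240.   189.43] sd [1.8000e-01 4.0000e-02 1.4000e-01 1.0000e-02 1.6969e+02 1.0000e-02] F [ 0.15 -0.18 -2.16] [0.37 0.44 0.56] 7.3833
track 0.9 -4.9
```

View pics/s1.png

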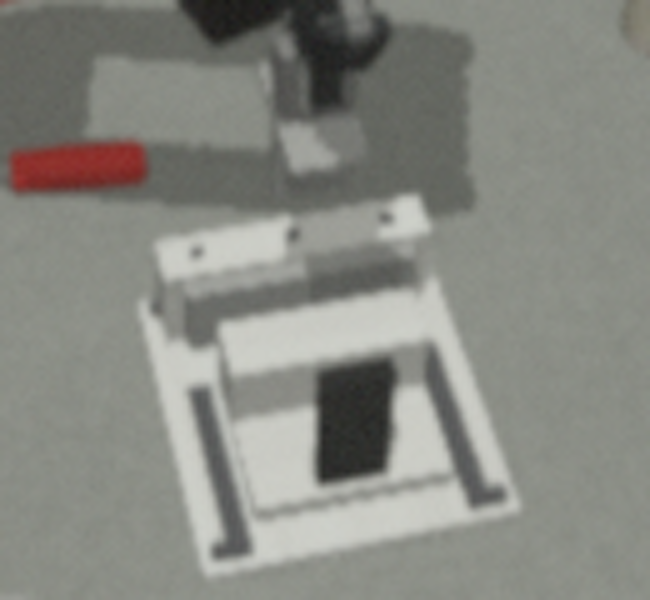

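The side crop shows the gauge hanging over the open gap, blade along the track. Lowering now.

```bash
python3 -m handwheel '[[-1,0,-0.05,1.5,0,0,0],[-1,0,0,1.5,0,0,0],[-1,0,0,1.5,0,0,0],[-1,0,0,1.2,0,0,0],[-1,0,0,1,0,0,0],[-1,0,0,1,0,0,0],[-1,0,0,0.8,0,0,0],[-1,0,0,0,0,0,0]]' 60
python3 -m handwheel '[[-1,0,0,0.6,0,0,0],[-1,0,0,0.6,0,0,0],[-1,0,0,0.5,0,0,0],[-1,0,0,0.5,0,0,0],[-1,0,0,0.3,0,0,0],[-1,0,0,0.3,0,0,0],[-1,0,0,0.2,0,0,0],[-1,0,0,0,0,0,0]]' 60; python3 avg.py
```

```text
time: 8.1
tool_pos: [529.2, -16.2, 134.3]
tcp_rot: [180.0, -0.2, -170.6]
ft_force: [-0.0, -1.3, -2.8]
finger_gap: 15.2
grip_force: 59.4
time: 8.77
tool_pos: [530.0, -16.3, 105.8]
tcp_rot: [180.0, -0.0, -170.6]
ft_force: [-0.2, -0.5, -3.2]
finger_gap: 15.4
grip_force: 59.4
pose [530.39 -16.31 106.48 180.    60.02 189.41] sd [1.3000e-01 2.0000e-02 1.8000e-01 1.0000e-02 1.3415e+02 0.0000e+00] F [-0.01  0.03 -2.26] [0.25 0.4  0.68] 9.0667
track 0.5 -5.5
```

```bash
python3 -m handwheel '[[-1,0,0,0.2,0,0,0],[-1,0,0,0.2,0,0,0],[-1,0,0,0.1,0,0,0],[-1,0,0,0,0,0,0]]' 60; python3 -m handwheel '[[-1,0,0,0.05,0,0,0],[-1,0,0,0.05,0,0,0],[-1,0,0,0,0,0,0]]' 60; python3 avg.py
```

```text
time: 9.4
tool_pos: [530.6, -16.4, 102.2]
tcp_rot: [-180.0, 0.0, -170.6]
ft_force: [-3.3, -0.0, 4.4]
finger_gap: 15.1
grip_force: 60.3
time: 9.65
tool_pos: [530.7, -16.4, 102.1]
tcp_rot: [-180.0, 0.0, -170.6]
ft_force: [-8.1, -0.2, 13.6]
finger_gap: 15.1
grip_force: 61.8
pose [ 5.3071e+02 -1.6410e+01  1.0212e+02  1.8002e+02  5.0000e-02  1.8942e+02] sd [0.01 0.   0.01 0.   0.   0.  ] F [-7.37 -0.22 14.02] [0.24 0.42 0.35] 9.95
track 0.8 -5.6
```

The shoulder is down at TCP z = 102 with the contact force risen. I'll ease the load, let go, rise and move to the tab.

```bash
python3 -m handwheel '[[-1,0,0,-0.08,0,0,0],[-0.5,0,0,0,0,0,0],[0,0,0,0,0,0,0],[0,0,0,0,0,0,0],[0,0,0,-1.5,0,0,0],[0,0,0,-2,0,0,0],[0,0,0,-2,0,0,0],[0,0,0,-1.5,0,0,0],[0,0.1,-2,0,0,0,0],[0,0,-2.4,0,0,0,0],[0,0,-2.4,0,0,0,0],[0,0,-2.1,0,0,0,0]]' 40
python3 -m handwheel '[[0,0,0,0,0,0,0],[0,0,0,0,0,0,0]]'
python3 avg.py
python3 - <<'E'
from h import *
p=snapshot('wrist');save(p,'w6',s=1.56)
E
```

```text
time: 10.95
tool_pos: [544.0, -105.4, 171.1]
tcp_rot: [-180.0, 0.0, -170.6]
ft_force: [0.3, -0.1, -0.4]
finger_gap: 42.7
grip_force: 0.0
time: 11.12
tool_pos: [543.7, -105.1, 170.8]
tcp_rot: [180.0, -0.0, -170.7]
ft_force: [0.2, 0.6, -0.8]
finger_gap: 42.7
grip_force: 0.0
pose [ 543.68 -103.59  170.87  179.97  299.98  189.43] sd [6.0000e-02 3.2000e-01 1.2000e-01 1.0000e-02 1.3416e+02 4.0000e-02] F [0.12 0.09 0.15] [0.77 0.3  0.52] 11.4167
track -0.8 -93.7
```

View pics/w6.png

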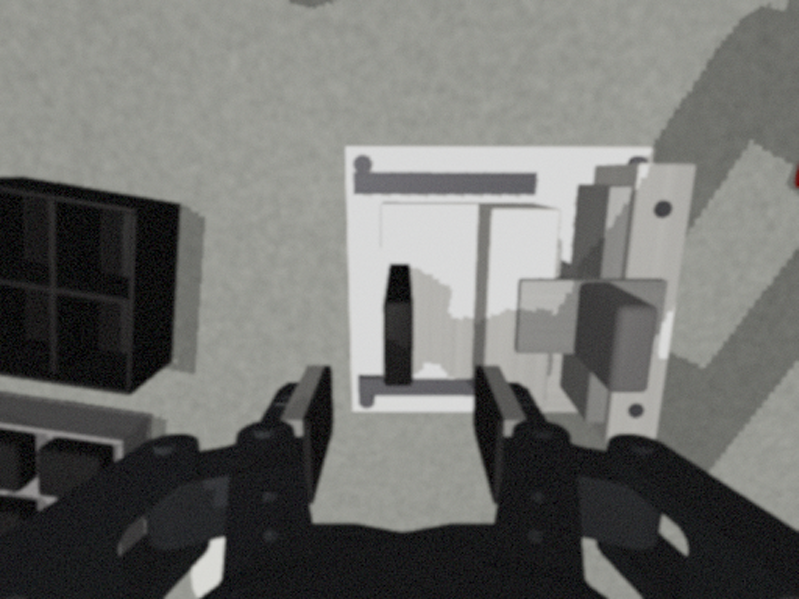

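The wrist picture shows the gauge standing in the gap at displayed (590,320). The tab at (398,330) is centred between the jaws at (330) and (475). Descending on the tab.

```bash
python3 -m handwheel '[[0,0,0,2,0,0,0],[0,0,0,2.5,0,0,0],[0,0,0,2,0,0,0],[0,0,0,1.1,0,0,0],[0,0,0,0.5,0,0,0],[-1,0,0,0,0,0,0],[-1,0,0,0,0,0,0],[-1,0,0,0,0,0,0],[-1,0,0,0,0,0,0],[-1,0,0,0,0,0,0],[-1,0,0,0,0,0,0],[-1,0,0,0,0,0,0]]' 40
python3 avg.py
```

```text
time: 12.47
tool_pos: [544.8, -104.8, 91.6]
tcp_rot: [-179.9, 0.1, -170.6]
ft_force: [-0.6, -3.2, 5.8]
finger_gap: 11.6
grip_force: 44.2
pose [ 5.4480e+02 -1.0475e+02  9.1550e+01  1.8007e+02  1.2000e-01  1.8940e+02] sd [0.01 0.01 0.01 0.   0.   0.  ] F [-0.92 -2.33  6.29] [0.33 0.28 0.22] 12.7667
track 0.1 -95.1
```

```bash
cat > f.py <<'E'
from h import *
s=sense();th=np.radians(9.5);d=np.array(s['tool_pos'])-[529,-11,0];F=s['ft_force']
print('yt %.2f fy %.2f fz %.2f t %.2f'%(-d[0]*np.sin(th)+d[1]*np.cos(th),-F[0]*np.sin(th)+F[1]*np.cos(th),F[2],s['time']))
E
m(){ :; }
python3 -m handwheel '[[-1,0,0.1,0,0,0,0],[-1,0,0.1,0,0,0,0],[-1,0,0.1,0,0,0,0],[-1,0,0.1,0,0,0,0],[-1,0,0.1,0,0,0,0],[-1,0,0.1,0,0,0,0]]' 40 >/dev/null; python3 f.py
python3 -m handwheel '[[-1,0,0.1,0,0,0,0],[-1,0,0.1,0,0,0,0]]' >/dev/null; python3 f.py
python3 -m handwheel '[[-1,0,0.05,0,0,0,0],[-1,0,0.05,0,0,0,0]]' >/dev/null; python3 f.py
```

```text
yt -91.30 fy -13.95 fz 1.91 t 13.27
yt -89.29 fy -13.51 fz 1.74 t 13.43
yt -88.25 fy -13.56 fz 1.52 t 13.60
```

```bash
python3 -m handwheel '[[-1,0,0.04,0,0,0,0],[-1,0,0.04,0,0,0,0],[-1,0,0.04,0,0,0,0]]' >/dev/null; python3 f.py
python3 -m handwheel '[[-1,0,0.03,0,0,0,0],[-1,0,0.03,0,0,0,0]]' >/dev/null; python3 f.py
python3 -m handwheel '[[-1,0,0.03,0,0,0,0],[-1,0,0.03,0,0,0,0]]' >/dev/null; python3 f.py
python3 -m handwheel '[[-1,0,0.02,0,0,0,0],[-1,0,0.02,0,0,0,0]]' >/dev/null; python3 f.py
python3 -m handwheel '[[-1,0,0.02,0,0,0,0],[-1,0,0.02,0,0,0,0]]' >/dev/null; python3 f.py
```

```text
yt -87.09 fy -14.32 fz 2.32 t 13.85
yt -86.51 fy -14.03 fz 2.34 t 14.02
yt -85.88 fy -12.67 fz 1.87 t 14.18
yt -85.51 fy -14.62 fz 1.56 t 14.35
yt -85.11 fy -14.11 fz 2.49 t 14.52
```

```bash
python3 -m handwheel '[[-1,0,0.02,0,0,0,0],[-1,0,0.02,0,0,0,0]]' >/dev/null; python3 f.py
python3 -m handwheel '[[-1,0,0.02,0,0,0,0],[-1,0,0.02,0,0,0,0]]' >/dev/null; python3 f.py
python3 -m handwheel '[[-1,0,0.015,0,0,0,0],[-1,0,0.015,0,0,0,0]]' >/dev/null; python3 f.py
python3 -m handwheel '[[-1,0,0.015,0,0,0,0],[-1,0,0.015,0,0,0,0]]' >/dev/null; python3 f.py
```

```text
yt -84.72 fy -14.26 fz 2.05 t 14.68
yt -84.53 fy -15.62 fz 0.36 t 14.85
yt -84.44 fy -15.71 fz 0.31 t 15.02
yt -84.35 fy -17.90 fz 1.00 t 15.18
```

```bash
python3 -m handwheel '[[-1,0,0.015,0,0,0,0],[-1,0,0.015,0,0,0,0]]' >/dev/null; python3 f.py
python3 -m handwheel '[[-1,0,0,0,0,0,0]]' >/dev/null; python3 f.py;python3 avg.py
```

```text
yt -84.29 fy -18.35 fz 0.97 t 15.35
yt -84.28 fy -19.00 fz 0.61 t 15.43
pose [ 5.4307e+02 -9.4100e+01  9.1650e+01  1.8035e+02  1.7000e-01  1.8934e+02] sd [0.02 0.01 0.02 0.   0.   0.  ] F [  3.04 -18.04   0.2 ] [0.27 0.52 0.93] 15.7333
track 0.2 -84.3
```

```bash
python3 -m handwheel '[[-1,0,-0.1,0,0,0,0],[-1,0,-0.1,0,0,0,0],[-1,0,0,0,0,0,0]]' 40 >/dev/null; python3 f.py
python3 -m handwheel '[[-0.6,0,0,0,0,0,0],[-0.2,0,0,0,0,0,0],[0,0,0,0,0,0,0],[0,0,0,-1.5,0,0,0],[0,0,0,-2.5,0,0,0],[0,0,0,-2.5,0,0,0],[0,0,0,-1.5,0,0,0],[0,0,2,0,0,0,0],[0,0,2.4,0,0,0,0],[0,0,2.4,0,0,0,0],[0,0,1.4,0,0,0,0],[0,0,0,0,0,0,0]]' 40
python3 -m handwheel '[[0,0,0,0,0,0,0],[0,0,0,0,0,0,0]]'>/dev/null; python3 avg.py
```

```text
yt -84.38 fy -7.03 fz 4.80 t 15.98
time: 16.98
tool_pos: [527.8, -8.8, 169.8]
tcp_rot: [179.9, -0.0, -170.4]
ft_force: [0.0, -0.3, 0.1]
finger_gap: 42.9
grip_force: 0.0
pose [528.55 -12.33 170.02 180.01 359.99 189.36] sd [0.02 0.08 0.01 0.   0.   0.02] F [ 0.15 -0.36 -0.26] [0.36 0.29 0.4 ] 17.45
track -0.7 -1.2
```

```bash
python3 -m handwheel '[[0,-0.15,-0.13,1.5,0,0,0],[0,0,0,2,0,0,0],[0,0,0,1.5,0,0,0],[0,0,0,1,0,0,0],[0,0,0,0.8,0,0,0],[0,0,0,0,0,0,0],[0,0,0,0,0,0,0],[0,0,0,0,0,0,0]]' 30 >/dev/null; python3 avg.py
```

```text
pose [ 5.3080e+02 -1.2730e+01  1.0303e+02  1.8003e+02  8.0000e-02  1.8941e+02] sd [0.19 0.03 0.23 0.01 0.02 0.  ] F [-0.1  -0.11 -0.19] [0.31 0.5  0.32] 18.4167
track 1.5 -2.0
```

```bash
python3 -m handwheel '[[0,0.05,-0.05,0,0,0,0],[0,0,0,0,0,0,0],[0,0,0,0,0,0,0]]' 30 >/dev/null; python3 f.py
python3 -m handwheel '[[-0.4,0,0,0,0,0,0],[-0.55,0,0,0,0,0,0],[-0.6,0,0,0,0,0,0],[-0.65,0,0,0,0,0,0],[-0.7,0,0,0,0,0,0],[-1,0,0,0,0,0,0],[-1,0,0,0,0,0,0],[-1,0,0,0,0,0,0],[-1,0,0,0,0,0,0]]' 30; python3 avg.py
```

```text
yt -2.35 fy -0.42 fz 0.39 t 18.67
time: 19.42
tool_pos: [529.9, -13.6, 102.2]
tcp_rot: [-180.0, 0.0, -170.6]
ft_force: [0.5, -4.2, 0.3]
finger_gap: 15.0
grip_force: 29.5
pose [ 5.2983e+02 -1.3560e+01  1.0219e+02  1.8003e+02  1.0000e-02  1.8940e+02] sd [0.01 0.01 0.02 0.   0.   0.  ] F [ 0.05 -5.19  0.87] [0.44 0.64 0.28] 19.7167
track 0.4 -2.7
```

```bash
python3 -m handwheel '[[-1,0,-0.05,0,0,0,0],[-1,0,0,0,0,0,0],[-1,0,0,0,0,0,0]]' 30 >/dev/null; python3 f.py
python3 -m handwheel '[[-1,0,0,-0.1,0,0,0],[-1,0,0,-0.1,0,0,0],[-1,0,0,-0.1,0,0,0],[-1,0,0,-0.1,0,0,0]]' |egrep 'tool|ft'
python3 -m handwheel '[[-1,0,0,-0.1,0,0,0]]' |egrep 'tool|ft'
python3 -m handwheel '[[-1,0,0,-0.1,0,0,0]]' |egrep 'tool|ft'
python3 -m handwheel '[[-1,0,0,-0.1,0,0,0]]' |egrep 'tool|ft'
python3 -m handwheel '[[-1,0,0,-0.1,0,0,0]]' |egrep 'tool|ft'
python3 -m handwheel '[[-1,0,0,-0.1,0,0,0]]' |egrep 'tool|ft'
python3 -m handwheel '[[-1,0,0,-0.1,0,0,0]]' |egrep 'tool|ft'
python3 -m handwheel '[[-1,0,0,-0.1,0,0,0]]' |egrep 'tool|ft'
python3 -m handwheel '[[-1,0,0,-0.1,0,0,0]]' |egrep 'tool|ft'
python3 -m handwheel '[[-1,0,0,-0.1,0,0,0]]' |egrep 'tool|ft'
```

```text
yt -2.72 fy -1.94 fz 2.22 t 19.97
tool_pos: [529.1, -13.7, 105.2]
ft_force: [0.9, -3.7, -8.5]
tool_pos: [529.1, -13.7, 106.4]
ft_force: [0.5, -2.8, -7.6]
tool_pos: [529.1, -13.7, 107.6]
ft_force: [-0.3, -3.1, -7.5]
tool_pos: [529.3, -13.7, 108.8]
ft_force: [0.0, -2.8, -7.1]
tool_pos: [529.5, -13.6, 109.9]
ft_force: [-0.6, -2.4, -7.5]
tool_pos: [529.6, -13.6, 111.1]
ft_force: [-0.6, -2.3, -6.6]
tool_pos: [529.8, -13.6, 112.2]
ft_force: [-0.0, -1.5, -7.8]
tool_pos: [529.8, -13.6, 113.3]
ft_force: [-0.7, -1.4, -6.8]
tool_pos: [529.9, -13.5, 114.3]
ft_force: [0.1, -0.5, -5.4]
tool_pos: [530.0, -13.6, 115.4]
ft_force: [-0.4, -1.6, -6.5]
```

```bash
for i in 1; do
python3 -m handwheel '[[-1,0,-0.01,-0.1,0,0,0]]' |egrep 'ft'
python3 -m handwheel '[[-1,0,0,-0.1,0,0,0]]' |egrep 'ft'
python3 -m handwheel '[[-1,0,0,-0.1,0,0,0]]' |egrep 'ft'
python3 -m handwheel '[[-1,0,0,-0.1,0,0,0]]' |egrep 'tool|ft'
done
python3 -m handwheel '[[-1,0,0,0.1,0,0,0],[-1,0,0,0.1,0,0,0],[-1,0,0,0.1,0,0,0]]' |egrep 'tool|ft'
python3 -m handwheel '[[-1,0,0,0.1,0,0,0]]' |egrep 'ft'
python3 -m handwheel '[[-1,0,0,0.1,0,0,0]]' |egrep 'ft'
python3 -m handwheel '[[-1,0,0,0.1,0,0,0]]' |egrep 'ft'
python3 -m handwheel '[[-1,0,0,0.1,0,0,0]]' |egrep 'ft'
python3 -m handwheel '[[-1,0,0,0.1,0,0,0]]' |egrep 'ft'
python3 -m handwheel '[[-1,0,0,0.1,0,0,0]]' |egrep 'ft'
python3 -m handwheel '[[-1,0,0,0.1,0,0,0]]' |egrep 'ft'
python3 -m handwheel '[[-1,0,0,0.1,0,0,0]]' |egrep 'ft'
python3 -m handwheel '[[-1,0,0,0.1,0,0,0]]' |egrep 'tool|ft'
```

```text
ft_force: [-0.7, -1.1, -5.7]
ft_force: [-0.0, -0.4, -5.9]
ft_force: [0.0, -0.2, -5.0]
tool_pos: [530.0, -13.7, 119.3]
ft_force: [0.5, -0.7, -5.4]
tool_pos: [530.5, -13.6, 116.8]
ft_force: [0.1, 1.4, -0.1]
ft_force: [-0.5, 2.0, 0.2]
ft_force: [0.3, 2.7, -0.0]
ft_force: [0.4, 2.2, -0.5]
ft_force: [-0.1, 2.2, 0.8]
ft_force: [-0.4, 1.7, -0.3]
ft_force: [-0.3, 2.3, -0.9]
ft_force: [-0.2, 2.5, -0.6]
ft_force: [-1.3, 2.9, 0.2]
tool_pos: [529.8, -13.8, 106.9]
ft_force: [0.3, 2.9, -0.1]
```

```bash
python3 -m handwheel '[[-1,0,0.03,0.1,0,0,0],[-1,0,0,0.1,0,0,0],[-1,0,0,0.1,0,0,0],[-1,0,0,0.1,0,0,0],[-1,0,0,0.1,0,0,0],[-1,0,0,0.05,0,0,0],[-1,0,0,0,0,0,0]]' |egrep 'tool|ft'
python3 avg.py
```

```text
tool_pos: [530.0, -13.7, 102.1]
ft_force: [-2.2, 1.3, 4.4]
pose [ 5.2998e+02 -1.3670e+01  1.0215e+02  1.8002e+02  2.0000e-02  1.8941e+02] sd [0.01 0.01 0.01 0.   0.   0.  ] F [-2.3   1.68  5.18] [0.36 0.51 0.35] 23.2667
track 0.5 -2.8
```

```bash
python3 -m handwheel '[[-0.6,0,0,-0.03,0,0,0],[-0.2,0,0,0,0,0,0],[0,0,0,0,0,0,0],[0,0,0,-1.5,0,0,0],[0,0,0,-2.5,0,0,0],[0,0,0,-2,0,0,0],[0,0,0,-1,0,0,0],[0,0,-2,0,0,0,0],[0,0,-2.4,0,0,0,0],[0,0,-2.4,0,0,0,0],[0,0,-1.4,0,0,0,0],[0,0,0,0,0,0,0]]' 40
python3 -m handwheel '[[0,0,0,1.5,0,0,0],[0,0,0,2.5,0,0,0],[0,0,0,2,0,0,0],[0,0,0,1.1,0,0,0],[0,0,0,0.9,0,0,0],[0,0,0,0,0,0,0],[0,0,0,0,0,0,0]]' >/dev/null; python3 avg.py
```

```text
time: 24.27
tool_pos: [543.2, -96.9, 171.4]
tcp_rot: [-180.0, -0.0, -170.7]
ft_force: [-0.4, 0.2, -0.6]
finger_gap: 42.3
grip_force: 0.0
pose [ 5.4409e+02 -9.4560e+01  9.3180e+01  1.8005e+02  1.0000e-01  1.8941e+02] sd [0.17 0.08 0.22 0.01 0.02 0.  ] F [0.22 0.12 0.23] [0.52 0.43 0.38] 25.15
track 1.1 -84.9
```

```bash
python3 -m handwheel '[[0,0,0.05,0.1,0,0,0],[-0.4,0,0,0,0,0,0],[-0.6,0,0,0,0,0,0],[-0.7,0,0,0,0,0,0],[-1,0,0,0,0,0,0],[-1,0,0,0,0,0,0],[-1,0,0,0,0,0,0],[-1,0,0,0,0,0,0]]' 40 >/dev/null; python3 f.py; python3 avg.py
```

```text
yt -84.35 fy -1.77 fz 0.67 t 25.82
pose [543.13 -94.16  90.97 180.02 300.   189.4 ] sd [1.0000e-02 1.0000e-02 1.0000e-02 0.0000e+00 1.3416e+02 0.0000e+00] F [-1.07 -2.83  1.5 ] [0.4  0.42 0.33] 26.1167
track 0.2 -84.4
```

```bash
python3 -m handwheel '[[-1,0,0.08,0,0,0,0],[-1,0,0.08,0,0,0,0],[-1,0,0.06,0,0,0,0],[-1,0,0.02,0,0,0,0],[-1,0,0,0,0,0,0]]' 40 >/dev/null; python3 f.py
python3 -m handwheel '[[-1,0,0.015,0,0,0,0],[-1,0,0.015,0,0,0,0]]' >/dev/null; python3 f.py
python3 -m handwheel '[[-1,0,0.015,0,0,0,0],[-1,0,0,0,0,0,0]]' >/dev/null; python3 f.py
```

```text
yt -84.25 fy -15.21 fz -3.42 t 26.53
yt -84.22 fy -17.46 fz -3.34 t 26.70
yt -84.22 fy -17.52 fz -2.02 t 26.87
```

```bash
python3 -m handwheel '[[-1,0,0.02,0,0,0,0],[-1,0,0,0,0,0,0]]' >/dev/null; python3 f.py
python3 -m handwheel '[[-1,0,0.02,0,0,0,0],[-1,0,0,0,0,0,0]]' >/dev/null; python3 f.py
python3 avg.py
```

```text
yt -84.23 fy -19.07 fz -4.19 t 27.03
yt -84.19 fy -19.41 fz -4.13 t 27.20
pose [ 5.4313e+02 -9.4010e+01  9.1060e+01  1.8029e+02  4.0000e-02  1.8934e+02] sd [0.02 0.01 0.01 0.   0.   0.  ] F [  2.98 -19.34  -3.99] [0.38 0.22 0.54] 27.5
track 0.2 -84.2
```

```bash
python3 -m handwheel '[[-1,0,0.02,0,0,0,0],[-1,0,0,0,0,0,0]]' >/dev/null; python3 f.py; python3 avg.py
python3 -m handwheel '[[-1,0,-0.1,0,0,0,0],[-1,0,-0.1,0,0,0,0],[-1,0,-0.1,0,0,0,0],[-1,0,0,0,0,0,0]]' >/dev/null; python3 f.py
python3 -m handwheel '[[-0.6,0,0,0,0,0,0],[-0.2,0,0,0,0,0,0],[0,0,0,0,0,0,0],[0,0,0,-1.5,0,0,0],[0,0,0,-2.5,0,0,0],[0,0,0,-2.5,0,0,0],[0,0,0,-1.5,0,0,0],[0,0,2,0,0,0,0],[0,0,2.4,0,0,0,0],[0,0,2.4,0,0,0,0],[0,0,1.35,0,0,0,0],[0,0,0,0,0,0,0]]' 30 >/dev/null
python3 -m handwheel '[[0,0,0,1.5,0,0,0],[0,0,0,2,0,0,0],[0,0,0,1.5,0,0,0],[0,0,0,1,0,0,0],[0,0,0,0.8,0,0,0],[0,0,0,0,0,0,0],[0,0,0,0,0,0,0]]'>/dev/null; python3 avg.py
```

```text
yt -84.12 fy -20.44 fz -3.08 t 27.67
pose [ 5.4311e+02 -9.3950e+01  9.1050e+01  1.8031e+02  4.0000e-02  1.8934e+02] sd [0.02 0.01 0.02 0.   0.   0.  ] F [  3.31 -19.5   -4.28] [0.46 0.32 0.48] 27.9667
track 0.2 -84.1
yt -84.24 fy -5.90 fz 0.42 t 28.30
pose [ 5.3045e+02 -1.3270e+01  1.0390e+02  1.8003e+02  9.0000e-02  1.8940e+02] sd [0.13 0.07 0.17 0.01 0.02 0.  ] F [0.2  0.11 0.22] [0.53 0.35 0.2 ] 30.1833
track 1.1 -2.5
```

```bash
python3 -m handwheel '[[-0.3,0.03,-0.03,0.1,0,0,0],[-0.5,0,0,0,0,0,0],[-0.55,0,0,0,0,0,0],[-0.6,0,0,0,0,0,0],[-0.65,0,0,0,0,0,0],[-0.7,0,0,0,0,0,0],[-1,0,0,0,0,0,0],[-1,0,0,0,0,0,0],[-1,0,0,0,0,0,0],[-1,0,0,0,0,0,0]]' 30; python3 avg.py
```

```text
time: 31.02
tool_pos: [529.5, -13.7, 102.0]
tcp_rot: [-180.0, -0.0, -170.6]
ft_force: [-0.4, -3.1, 1.1]
finger_gap: 15.3
grip_force: 29.5
pose [529.51 -13.66 101.97 180.02 120.   189.4 ] sd [1.000e-02 1.000e-02 1.000e-02 0.000e+00 1.697e+02 0.000e+00] F [-0.85 -4.31  1.85] [0.38 0.96 0.68] 31.3167
track 0.1 -2.7
```

```bash
python3 -m handwheel '[[-1,0,-0.06,0,0,0,0],[-1,0,0,0,0,0,0],[-1,0,0,-0.1,0,0,0],[-1,0,0,-0.1,0,0,0],[-1,0,0,-0.1,0,0,0],[-1,0,0,-0.1,0,0,0]]' |egrep 'tool|ft'
python3 -m handwheel '[[-1,0,0,-0.1,0,0,0]]' |egrep 'ft'
python3 -m handwheel '[[-1,0,0,-0.1,0,0,0]]' |egrep 'ft'
python3 -m handwheel '[[-1,0,0,-0.1,0,0,0]]' |egrep 'ft'
python3 -m handwheel '[[-1,0,0,-0.1,0,0,0]]' |egrep 'ft'
python3 -m handwheel '[[-1,0,0,-0.1,0,0,0]]' |egrep 'ft'
python3 -m handwheel '[[-1,0,0,-0.1,0,0,0]]' |egrep 'ft'
python3 -m handwheel '[[-1,0,0,-0.1,0,0,0]]' |egrep 'ft'
python3 -m handwheel '[[-1,0,0,-0.1,0,0,0]]' |egrep 'ft'
python3 -m handwheel '[[-1,0,0,-0.1,0,0,0]]' |egrep 'ft'
python3 -m handwheel '[[-1,0,0,-0.1,0,0,0]]' |egrep 'ft'
python3 -m handwheel '[[-1,0,0,-0.1,0,0,0]]' |egrep 'tool|ft'
```

```text
tool_pos: [528.7, -13.8, 105.0]
ft_force: [0.8, -0.8, -8.2]
ft_force: [0.3, -1.3, -7.7]
ft_force: [0.0, 0.8, -9.0]
ft_force: [-0.3, -0.2, -7.5]
ft_force: [-0.2, 0.0, -6.8]
ft_force: [-0.6, 0.6, -6.8]
ft_force: [-1.2, 1.5, -6.0]
ft_force: [0.1, 2.6, -7.2]
ft_force: [-1.0, 1.0, -5.7]
ft_force: [-0.0, 2.1, -5.7]
ft_force: [-1.0, 2.9, -6.4]
tool_pos: [529.7, -13.8, 117.1]
ft_force: [-0.2, 2.8, -5.1]
```

```bash
python3 -m handwheel '[[-1,0,0.04,-0.1,0,0,0]]' |egrep 'ft'
python3 -m handwheel '[[-1,0,0.0,-0.1,0,0,0]]' |egrep 'ft'
python3 -m handwheel '[[-1,0,0,-0.1,0,0,0]]' |egrep 'tool|ft'
python3 -m handwheel '[[-1,0,0,0.1,0,0,0],[-1,0,0,0.1,0,0,0],[-1,0,0,0.1,0,0,0]]' |egrep 'tool|ft'
python3 -m handwheel '[[-1,0,0,0.1,0,0,0],[-1,0,0,0.1,0,0,0]]' |egrep 'tool|ft'
python3 -m handwheel '[[-1,0,0,0.1,0,0,0],[-1,0,0,0.1,0,0,0]]' |egrep 'tool|ft'
python3 -m handwheel '[[-1,0,0,0.1,0,0,0],[-1,0,0,0.1,0,0,0]]' |egrep 'tool|ft'
python3 -m handwheel '[[-1,0,0,0.1,0,0,0],[-1,0,0,0.1,0,0,0]]' |egrep 'tool|ft'
python3 -m handwheel '[[-1,0,0,0.1,0,0,0],[-1,0,0,0.1,0,0,0]]' |egrep 'tool|ft'
```

```text
ft_force: [1.3, -0.3, -6.9]
ft_force: [0.3, 1.6, -6.9]
tool_pos: [529.5, -13.7, 120.0]
ft_force: [-0.0, 1.3, -6.8]
tool_pos: [530.3, -13.6, 117.8]
ft_force: [-0.0, 3.5, 1.1]
tool_pos: [530.2, -13.6, 115.5]
ft_force: [-0.2, 2.0, 2.0]
tool_pos: [529.9, -13.7, 113.2]
ft_force: [0.2, 1.8, 1.6]
tool_pos: [529.7, -13.7, 110.9]
ft_force: [0.1, 1.0, 2.8]
tool_pos: [529.5, -13.7, 108.8]
ft_force: [0.9, 0.4, 1.4]
tool_pos: [529.5, -13.7, 106.8]
ft_force: [-1.2, 1.2, 2.5]
```

Drag measures about 5 N both ways with almost no side load. Now pushing home.

```bash
python3 -m handwheel '[[-1,0,0,0.1,0,0,0],[-1,0,0,0.1,0,0,0],[-1,0,0,0.1,0,0,0],[-1,0,0,0.1,0,0,0],[-1,0,0,0.1,0,0,0],[-1,0,0,0.1,0,0,0],[-1,0,0,0.05,0,0,0],[-1,0,0,0,0,0,0],[-1,0,0,0,0,0,0]]' |egrep 'tool|ft'
python3 avg.py
```

```text
tool_pos: [529.6, -13.7, 101.9]
ft_force: [-7.1, 1.1, 16.5]
pose [ 5.2963e+02 -1.3730e+01  1.0191e+02  1.8001e+02  1.0000e-02  1.8941e+02] sd [0.01 0.01 0.02 0.   0.   0.  ] F [-7.93  0.65 16.62] [0.22 0.44 0.35] 35.1167
track 0.2 -2.8
```

Firm and home, with almost no side load. Letting go and retreating.

```bash
python3 -m handwheel '[[-1,0,0,-0.08,0,0,0],[-0.7,0,0,0,0,0,0],[-0.4,0,0,0,0,0,0],[0,0,0,0,0,0,0],[0,0,0,0,0,0,0],[0,0,0,-1.5,0,0,0],[0,0,0,-2.5,0,0,0],[0,0,0,-3,0,0,0],[0,0,0,-3,0,0,0],[0,-3,0,-2,0,0,0],[0,-3,0,0,0,0,0],[0,-3,0,0,0,0,0]]' 30
python3 -m handwheel '[[0,0,0,0,0,0,0],[0,0,0,0,0,0,0]]' >/dev/null
python3 - <<'E'
from h import *
p=snapshot('wrist');q=snapshot('side')
a=cv2.resize(np.array(p['image'])[0:170,100:400],None,fx=2,fy=2);b=cv2.resize(np.array(q['image'])[150:270,200:350],(425,340))
cv2.imwrite('pics/fin.png',cv2.resize(np.hstack([a,b]),(800,265))[:,:,::-1])
E
```

```text
time: 36.12
tool_pos: [620.5, 1.0, 223.7]
tcp_rot: [-179.9, 0.3, -170.6]
ft_force: [-0.3, 0.0, -0.6]
finger_gap: 42.8
grip_force: 0.0
```

View pics/fin.png

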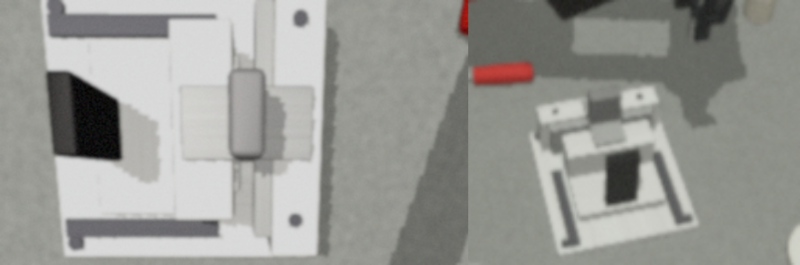

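The final picture shows the gauge upright at (247,115), its shoulder flat on guide and rail, the gap closed on the blade and the robot clear.

```bash
python3 -c "
from bench import *
print(hand_in())"
```

```text
the job is handed in; nothing more can be done
None
```

The gauge is standing fully home in the aluminium track with the guide closed on it. The drag came out at about 5 N while moving (one guide adjustment, first pull read about 3.5 N); it was handed in at about 36 s and no verdict came back.

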